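# Seat the grinding cup in the sample mill and hold it running

### The job

Set the steel grinding cup into the bayonet socket of the sample mill, push it fully home against the spring, twist it clockwise (seen from above) about a quarter turn until it stops, and finish still gripping it, holding it pressed home and twisted: the mill only grinds while it is held there. The lidded sample cup, the white tin and the petri dish near by should stay standing where they are.

Things in the scene. Friction and masses are not known exactly. Their poses are not given: they have to be found in the camera images.
- cup: the grinding cup, closed, loose and upright on the worktop, bare steel, 90 mm high, 0.4 to 0.6 kg. Origin: centre of its underside, z up. Shank of 40 mm diameter up to z = 17 mm; flange of 66 mm diameter, underside at z = 17; ribbed body of 60 mm diameter up to z = 60; black rubber grip bar on top. The same after a half turn about z
- grip (a point): point on the cup's axis, 79 mm above its underside, in the upper half of the upright black grip bar. The bar is 46 mm long along x (in line with the lugs), 12 mm thick along y, from z = 60 to 90 mm above the cup's underside; axes as the cup's
- foot (a point): centre of the cup's underside; axes as the cup's. Two bayonet lugs at the foot of the shank point to +x and -x, each 10 mm wide, 6 mm thick (z = 0 to 6), tips 27 mm from the axis. A drive notch 14 mm wide and 9 mm deep runs across the underside along y
- mill: the sample mill, a white base 160 mm (x) by 140 mm (y), 64 mm high, fixed to the worktop, with a steel socket collar of 88 mm diameter upright in its middle, top at z = 90 mm. Origin: centre of its underside, under the socket axis; front panel with switch faces -x
- socket (a point): on the socket axis at the collar's flat top, 90 mm above the worktop; axes as the mill's. Mouth of 44 mm diameter with two slots towards +x and -x for the lugs, 15 mm wide, reaching 31 mm from the axis: the cup's x must lie along the mill's x, either way round. Fully home: flange on the collar's top, cup's underside 17 mm below it
- mouth (a point): on the socket axis, 6 mm below the collar's top: underside of the slotted ring. The cavity below is wider, so the cup can turn only once its lugs are wholly below this point (cup's underside at least 12 mm below the collar's top). Let go when twisted, the cup springs up by 4 to 5 mm and is turned back
- plate (a point): centre of the top of the sprung drive plate in the socket, 8 mm below the collar's top when unpressed; it sinks under the cup (spring 5.6 N at first, 9 N with the cup home, where the plate meets its stop). On it a blade 9 mm wide, 6 mm high, 34 mm long, at rest along the mill's y, that enters the cup's notch
- drive (a joint): turn of the sprung drive plate in the socket, rad: 0 at rest, grows clockwise seen from above as the cup turns it, stop at 1.5; its spring turns back with 0.1 N m at rest to 0.25 N m at the stop. The cup has 0.15 to 0.25 rad of play on the blade, so it turns that much further than the plate: a quarter turn of the cup brings the plate to about 1.35
- lidded_cup: bystander: closed plastic sample cup with screw lid, 58 mm diameter, 72 mm high; origin at the centre of its underside
- tin: bystander: white round tin, 76 mm diameter, 52 mm high; origin at the centre of its underside
- dish: bystander: petri dish, 95 mm diameter, 16 mm high; origin at the centre of its underside
Not all that is in view belongs to the job. Of the things like the cup, leave any that is pink; of the rest the larger one is meant.

How it is judged:
On the way, in this order (a step that is already met when the one before it is completed fails the run):
1. the gripper has lifted the cup clear of the worktop (height (world z) of cup above 0.05 m and contact force between the fingers and cup above 2 N), for 0.1 s.
2. the cup stands in the mouth of the socket with its lugs in the slots, not yet twisted (z of cup in the frame of mill below 0.086 m and horizontal distance between cup and mill below 0.005 m and value of joint drive below 0.4 rad), for 0.05 s.
At the end, for the whole second after the job is handed in: the cup is in the socket, its flange within 3 mm of the collar's top, its axis within 4 mm of the socket's and upright within 0.08 rad, the drive turned clockwise by more than 1.2 rad, and the fingers still gripping the cup with more than 2 N (without them it would spring up and back) (z of cup in the frame of mill below 0.076 m and horizontal distance between cup and mill below 0.004 m and angle between cup's own z axis and vertical below 0.08 rad and value of joint drive above 1.2 rad and contact force between the fingers and cup above 2 N); the arm keeps its last pose, push and grip.
It fails at once if the small lidded sample cup is pushed or tipped over (moved by 30 mm or tilted by 0.3 rad) (distance of lidded_cup from where it was at the start of the episode above 0.03 m or angle between lidded_cup's own z axis and vertical above 0.3 rad).
It fails at once if the white tin is pushed or tipped over (moved by 30 mm or tilted by 0.3 rad) (distance of tin from where it was at the start of the episode above 0.03 m or angle between tin's own z axis and vertical above 0.3 rad).
It fails at once if the petri dish is pushed or tipped over (moved by 30 mm or tilted by 0.3 rad) (distance of dish from where it was at the start of the episode above 0.03 m or angle between dish's own z axis and vertical above 0.3 rad).
It also fails if it takes over 42 s, if anything falls off the work surface, if the arm or the gripper's body presses on something with over 40 N, if the wrist force passes 120 N, or if a joint passes its speed limit or range.

### The arm

A 6-joint arm with a two-finger parallel gripper is mounted at the origin on a cart in front of the work surface, level with it; the furniture and walls round the work are solid. World frame = base frame: x ahead of the robot, y to its left, z up, the work surface at z = 0. Lengths are in m, angles in rad, forces in N, time in s.
With the tool pointing down it reaches from about 0.325 to 0.775 m from the base axis. Payload 9.3 kg.
Tool frame: the origin (TCP) lies at the very end of the fingers, on their centre line; the grasp point (between the pads) lies 19 mm behind it (ctrl.grip_point_offset is the distance from the TCP to the grasp point, in m); z points along the fingers, y is the line along which they close (so a half turn about z gives the same grasp; the last joint's range is limited). The gripper opens to 85 mm and grips with 20 to 120 N. Pads are 22 mm wide; open, the fingers measure 114 mm over their backs; the gripper's body (76 mm by 85 mm) begins 54 mm behind the grasp point. The pads swing forward as they close: fully open they stand 13 mm farther back than shut.
Start: joints at [0.999, 0.259, 0.021, 1.334, 0, 1.418], TCP at [0.224, 0.502, 0.231] pointing down, gripper open.
Joint ranges: [-3.04, 3.04], [-0.91, 1.82], [-1.04, 1.36], [-1.92, 1.95], [-1.52, 1.45], [-3.14, 3.14]. Speed limits (rad/s): [2.22, 2.22, 2.79, 3.14, 3.14, 3.14].

### API

Orientations are given as a unit quaternion [x, y, z, w].
In Python, from rig import ctrl gives the robot as it stands.
- The arm moves only by the tool step_arm, never from a script. Its argument "series" is a list that holds one entry, the list of rows, each a list of 6 numbers: the shift along the tool's x, y, z normalised to -1 to 1, where 1 is 500 mm, then the turn, a rotation vector about the tool's x, y, z normalised to -1 to 1, where 1 is 0.1 rad. In form: [[[x, y, z, rx, ry, rz], ...]]. A call has 1 to 5 rows; each row shifts and turns the commanded pose from where the row before left it, along the tool's axes as they then stand; what a row does not reach is not made up. A row lasts 1/8 s, in which the tool goes at most 62.5 mm and 10.7 degrees, less where a joint would pass 70% of its speed; a pose out of reach is approached as far as the arm can. A call with a number of a shift or a turn outside -1 to 1 is refused whole. A call with a gripper value outside its range is refused whole. "grip" is the finger opening in mm, from 0 to 85.4, set as the call begins (left out, the last holds). The fingers move at their own pace and stop on an object; "squeeze" is the grip in N (left out, the last holds). Time passes only in rows, so rows that do not move let the fingers close. It gives the time, the measured TCP pose, the force, the opening and the grip force at its end, in the units of the state.
- ctrl.observe(): the state, without advancing time (a new reading comes with each control period).
- ctrl.read_camera(name): name is "side" or "top" or "wrist"; returns the picture (384x512x3 uint8, red, green, blue); there is no depth.
- ctrl.camera_model(name): a dict with "fov_y" (degrees; the focal length in pixels is half the picture's height over the tangent of half this angle, whatever the lens; pixels are square), "cx", "cy" (the principal point, pixels), "R" (3x3) and "t" (3): a world point X has camera coordinates R X + t; the wrist camera has in their place "tool_from_camera" (4x4, takes a point from camera to tool coordinates, whose origin is the TCP and whose axes are the flange's). Camera axes: x right, y down, z forward; pixel columns grow to the right and rows downward; lengths in m; the calibration is good to about 2 mm. A picture is of the moment at which its call begins: read the wrist's pose just before it. camera_model takes no time and is no camera call.
- ctrl.close_job(): hands the job in; it is judged then, once.
The state is a dict: "time_s": time; "q": joint angles; "dq": joint speeds; "joint_torque": joint torques, N m; "ee_pos": TCP position; "tcp_rot": TCP orientation; "ft_force": force on the tool from outside, world axes, zero at the start; "torque": the same for the moment, N m; "finger_gap": finger opening in m; "finger_force": force on a finger pad.
Only numpy, scipy, OpenCV 4.12 (cv2) and the standard library are available. Lean on these libraries where they do the work, as an engineer would, in place of code of your own. Each camera call takes 0.05 s, during which the arm holds its last target. There are 200 camera calls.

## Working session

There is one attempt and no reset: what is moved stays moved. The work goes in short steps, Python scripts to look and compute and a tool call to move; the robot and the scene stay as the last step left them, time stands still between calls to the robot, and variables do not carry over. Pictures are saved under pics/ and viewed, at most 10 in all, crops included, and the job is handed in when it is done.

Besides the shell and the picture viewer there is one more tool, called after ">>>" by a JSON object that holds its "op" and its "data", one argument or row to a line. step_arm: Moves the arm, as the interface text tells. Its arguments: {"type":"object","properties":{"series":{"type":"array","items":{"type":"array","items":{"type":"array","items":{"type":"number"}}}},"grip":{"type":"number"},"squeeze":{"type":"number"}},"required":["series"]}

```bash
mkdir -p pics; python3 - <<'E'
from rig import ctrl
import cv2,numpy as np
s=ctrl.observe();print({k:np.round(v,3) for k,v in s.items()})
for n in("side","top"):
    im=ctrl.read_camera(n);cv2.imwrite(f"pics/{n}0.png",im[...,::-1])
    print(n,ctrl.camera_model(n))
print(ctrl.camera_model("wrist"),ctrl.grip_point_offset)
a=cv2.imread("pics/top0.png");cv2.imwrite("pics/top0b.png",cv2.resize(a,(800,600),interpolation=2))
E
```

```text
{'time_s': np.float64(0.0), 'q': array([0.999, 0.259, 0.021, 1.334, 0.   , 1.418]), 'dq': array([-0.001, -0.001, -0.001,  0.   ,  0.   , -0.   ]), 'joint_torque': array([-2.0000e-03, -5.5565e+01,  3.4453e+01,  1.4000e-02, -0.0000e+00,
       -0.0000e+00]), 'ee_pos': array([0.223, 0.502, 0.231]), 'tcp_rot': array([ 0.208,  0.978, -0.001, -0.   ]), 'ft_force': array([ 0.41 ,  0.015, -0.499]), 'torque': array([ 0.012, -0.012, -0.012]), 'finger_force': np.float64(0.0), 'finger_gap': np.float64(0.085)}
side {'fov_y': 55.20827488232089, 'cx': 256.4021455902105, 'cy': 196.0223730439917, 'R': array([[ 0.96813206, -0.25018842,  0.01122785],
       [-0.0935968 , -0.40303907, -0.91038407],
       [ 0.23229282,  0.88032111, -0.41361188]]), 't': array([-0.57994966,  0.1158102 ,  0.97017975])}
top {'fov_y': 53.4997040450164, 'cx': 257.8813821413782, 'cy': 195.87770530309365, 'R': array([[-0.02142768, -0.99976907, -0.00162928],
       [-0.98851454,  0.02143026, -0.1495986 ],
       [ 0.14959897, -0.00159498, -0.98874547]]), 't': array([-0.00639241,  0.57766868,  1.0683293 ])}
{'fov_y': 62.76984864127154, 'cx': 256.9205577089922, 'cy': 190.45839645990384, 'tool_from_camera': array([[ 1.45946220e-04, -9.59154271e-01, -2.82883479e-01,
         7.16554809e-02],
       [ 9.99999805e-01,  3.11745495e-04, -5.41091447e-04,
        -1.12697704e-03],
       [ 6.07177823e-04, -2.82883345e-01,  9.59154130e-01,
        -1.43297944e-01],
       [ 0.00000000e+00,  0.00000000e+00,  0.00000000e+00,
         1.00000000e+00]])} 0.0187
```

View pics/top0.png

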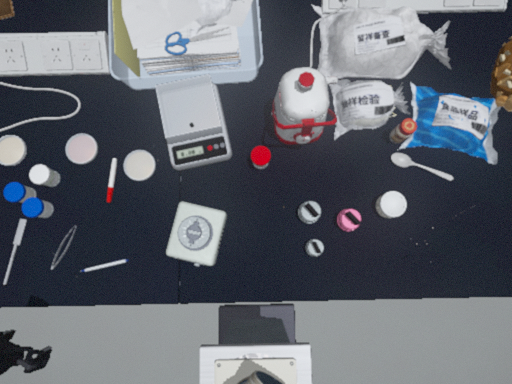

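View pics/side0.png

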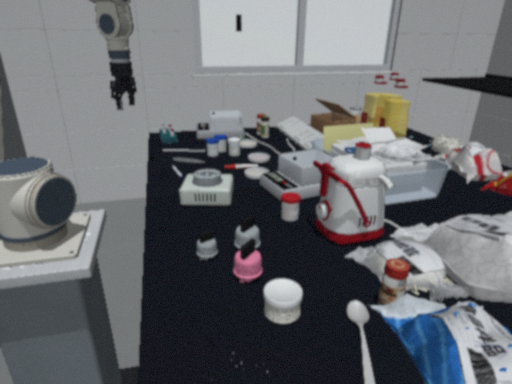

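Top view: mill at (196,234) and steel cups at (309,212), the larger, and (315,248), the smaller. There is also a pink cup at (349,220), the tin at (392,205), the lidded cup (red lid) at (260,157), and the dish near (139,165). In the side view the same cups are at (247,236), (207,247) and (248,265). I choose the one at (309,212) and check it in a crop.

```bash
cat > h.py <<'E'
import numpy as np,cv2
from rig import ctrl
from scipy.spatial.transform import Rotation as Ro
def cam(n,s=None):
    m=ctrl.camera_model(n);f=192/np.tan(np.radians(m["fov_y"]/2))
    if n=="wrist":
        T=np.eye(4);T[:3,:3]=Ro.from_quat(s["tcp_rot"]).as_matrix();T[:3,3]=s["ee_pos"]
        M=T@np.array(m["tool_from_camera"]);R=M[:3,:3].T;t=-R@M[:3,3]
    else:R,t=np.array(m["R"]),np.array(m["t"])
    return f,m["cx"],m["cy"],R,t
def ray(c,u,v,z):
    f,cx,cy,R,t=c;o=-R.T@t;d=R.T@np.array([(u-cx)/f,(v-cy)/f,1]);return o+d*(z-o[2])/d[2]
def proj(c,X):
    f,cx,cy,R,t=c;p=R@np.array(X)+t;return np.array([cx+f*p[0]/p[2],cy+f*p[1]/p[2]])
E
python3 - <<'E'
from h import *
a=cv2.imread("pics/top0.png");s=cv2.imread("pics/side0.png")
A=cv2.resize(a[180:270,280:410],(780,540),interpolation=2)
A=cv2.resize(a[190:260,290:365],(430,400),interpolation=2);B=cv2.resize(a[195:272,160:233],(370,400),interpolation=2)
C=cv2.resize(s[215:290,190:275],(400,200*75*2//85//1),interpolation=2)
cv2.imwrite("pics/crop1.png",np.hstack([A,B]))
c=cam("top");d=cam("side")
for n,u,v,z in(("cup",309,212,.06),("bar",309,210,.09),("pink",349,220,.06),("small",315,248,.05),("mill",196,232,.09),("tin",392,205,.052),("lid",260,157,.072),("dish",139,165,.016)):
    X=ray(c,u,v,z);print(n,X.round(3),proj(d,X).round(0))
E
```

```text
cup [ 0.525 -0.164  0.06 ] [245. 227.]
bar [ 0.528 -0.16   0.09 ] [245. 216.]
pink [ 0.5   -0.277  0.06 ] [245. 253.]
small [ 0.423 -0.178  0.05 ] [205. 238.]
mill [0.473 0.154 0.09 ] [207. 173.]
tin [ 0.541 -0.405  0.052] [280. 289.]
lid [ 0.686 -0.027  0.072] [288. 195.]
dish [0.684 0.339 0.016] [256. 170.]
```

View pics/crop1.png

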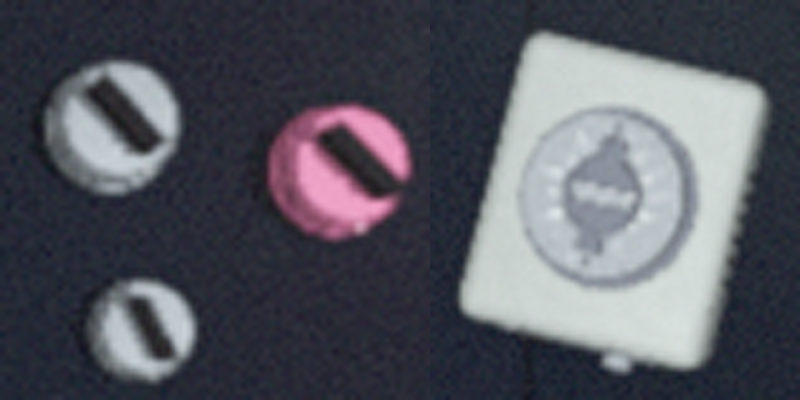

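The crop shows the larger steel cup at (309,212) with its bar at about 45°, and the mill with its slots at about -13° and the switch towards the robot. Next I move over the mill for a wrist view and turn the tool on the way.

```bash
cat >> h.py <<'E'
def plan(p,yaw,s=None,n=None):
    """rows to TCP p, tool y at world yaw (deg), tool down; relative to measured pose"""
    s=s or ctrl.observe();R=Ro.from_quat(s["tcp_rot"]);p0=np.array(s["ee_pos"]);p=np.array(p,float)
    y=np.radians(yaw);Y=np.array([np.cos(y),np.sin(y),0]);Z=np.array([0,0,-1.]);
    G=Ro.from_matrix(np.c_[np.cross(Y,Z),Y,Z]);rv=(R.inv()*G).as_rotvec()
    n=n or int(max(np.ceil(np.linalg.norm(p-p0)/.06),np.ceil(np.linalg.norm(rv)/.099),1))
    d=(p-p0)/n
    for i in range(n):
        Ri=R*Ro.from_rotvec(rv*i/n);print(np.r_[Ri.inv().apply(d)/.5,rv/n/.1].round(4).tolist(),end=", "if i%5<4 else"\n")
    print()
E
python3 -c "
from h import *
plan([.473,.154,.231],135)"
```

```text
[-0.0569, -0.0333, -0.0, -0.0007, -0.0007, -0.9263], [-0.0535, -0.0385, -0.0, -0.0007, -0.0007, -0.9263], [-0.0497, -0.0432, -0.0, -0.0007, -0.0007, -0.9263], [-0.0455, -0.0477, -0.0, -0.0007, -0.0007, -0.9263], [-0.0409, -0.0517, -0.0, -0.0007, -0.0007, -0.9263]
[-0.036, -0.0552, -0.0, -0.0007, -0.0007, -0.9263], [-0.0307, -0.0583, -0.0, -0.0007, -0.0007, -0.9263], [-0.0252, -0.0609, -0.0, -0.0007, -0.0007, -0.9263], [-0.0194, -0.063, -0.0, -0.0007, -0.0007, -0.9263], [-0.0135, -0.0645, -0.0, -0.0007, -0.0007, -0.9263]
[-0.0075, -0.0655, -0.0, -0.0007, -0.0007, -0.9263], [-0.0014, -0.0659, -0.0, -0.0007, -0.0007, -0.9263], [0.0047, -0.0657, -0.0, -0.0007, -0.0007, -0.9263],
```

>>> {"op": "step_arm", "data": {
  "series": [
    [[-0.057,-0.033,0,0,0,-0.93],[-0.053,-0.038,0,0,0,-0.93],[-0.05,-0.043,0,0,0,-0.93],[-0.045,-0.048,0,0,0,-0.93],[-0.041,-0.052,0,0,0,-0.93]]
  ]
}}

```text
time_s: 0.72
ee_pos: [0.3199, 0.3678, 0.231]
tcp_rot: [-0.025, 1.0, -0.0, -0.0]
ft_force: [0.2, 0.4, -0.6]
finger_gap: 0.0857
finger_force: 0.0
```

>>> {"op": "step_arm", "data": {
  "series": [
    [[-0.036,-0.055,0,0,0,-0.93],[-0.031,-0.058,0,0,0,-0.93],[-0.025,-0.061,0,0,0,-0.93],[-0.019,-0.063,0,0,0,-0.93],[-0.014,-0.065,0,0,0,-0.93]]
  ]
}}

```text
time_s: 1.35
ee_pos: [0.4164, 0.2341, 0.231]
tcp_rot: [-0.254, 0.967, -0.0, -0.0]
ft_force: [1.2, -0.6, 0.5]
finger_gap: 0.0852
finger_force: 0.0
```

>>> {"op": "step_arm", "data": {
  "series": [
    [[-0.008,-0.065,0,0,0,-0.93],[-0.001,-0.066,0,0,0,-0.93],[0.005,-0.066,0,0,0,-0.93],[0,0,0,0,0,0]]
  ]
}}

```text
time_s: 1.85
ee_pos: [0.4747, 0.1535, 0.2307]
tcp_rot: [-0.384, 0.923, 0.0, -0.0]
ft_force: [-0.1, -0.2, -0.2]
finger_gap: 0.0857
finger_force: 0.0
```

```bash
python3 - <<'E'
from h import *
s=ctrl.observe();print(s["time_s"],s["ee_pos"],s["tcp_rot"],s["q"])
im=ctrl.read_camera("wrist")[...,::-1];cv2.imwrite("pics/w1.png",im)
import json;json.dump({k:np.array(s[k]).tolist() for k in("ee_pos","tcp_rot")},open("w1.json","w"))
E
```

```text
1.85 [0.47471325 0.15347467 0.23069187] [-3.83888105e-01  9.23379493e-01  7.59582802e-06 -4.85297871e-04] [ 1.44467196e-01  1.72196008e-01 -9.38518109e-02  1.30569279e+00
 -2.24971900e-04 -6.43539521e-01]
```

View pics/w1.png

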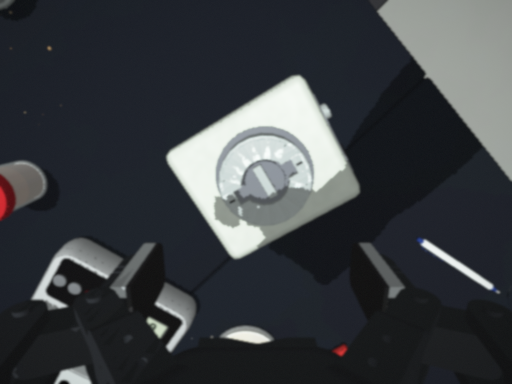

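Wrist view over the mill: the base spans corners (168,155), (300,77), (358,187) and (235,258). The collar is at (265,178), the slots point to about (235,197) and (297,163), and the shadow of the gripper covers the lower part.

```bash
python3 - <<'E'
from h import *
import json
s=json.load(open("w1.json"));c=cam("wrist",s)
im=cv2.imread("pics/w1.png");g=cv2.cvtColor(im,cv2.COLOR_BGR2GRAY)
def cast(pts,z):return np.array([ray(c,u,v,z)[:2] for u,v in pts])
m=(g>70).astype(np.uint8);cs,_=cv2.findContours(m,0,1)
k=[x for x in cs if cv2.pointPolygonTest(x,(265,150),False)>=0 or cv2.pointPolygonTest(x,(200,160),False)>=0]
k=max(k,key=cv2.contourArea);print("base",cv2.contourArea(k))
P=cast(k[:,0],.064);print(cv2.minAreaRect((P*1e3).astype(np.float32)))
crop=im[120:235,205:330];cv2.imwrite("pics/c2.png",cv2.resize(crop,(750,600*115*125//125//100) if 0 else (650,598),interpolation=2))
E
```

```text
base 20685.5
((467.2137145996094, 159.4666748046875), (138.4484405517578, 165.08692932128906), 75.52088928222656)
```

View pics/c2.png

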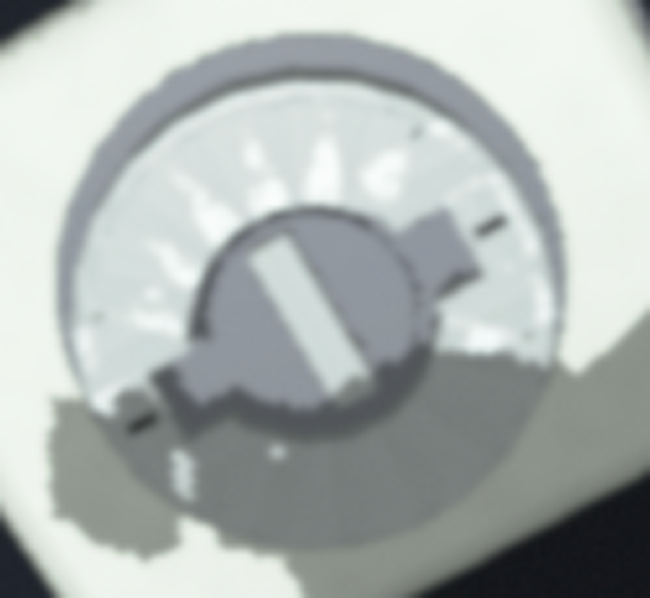

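```bash
python3 - <<'E'
from h import *
import json
s=json.load(open("w1.json"));c=cam("wrist",s)
f=lambda x,y:ray(c,205+(x+.5)/5.2-.5,120+(y+.5)/5.2-.5,.09)[:2]*1e3
for n,p in dict(marks_mid=(317.5,324.5),mouthL=(195,315),mouthR=(437,330),mouthT=(312,207),mouthB=(318,440),colL=(75,300),colR=(553,320),colT=(312,82),colB=(316,550)).items():print(n,f(*p).round(1))
d=f(492,225)-f(143,424);print(np.linalg.norm(d),np.degrees(np.arctan2(d[1],d[0])))
print([ (f(*a)+f(*b)).round(1)/2 for a,b in(((195,315),(437,330)),((312,207),(318,440)),((75,300),(553,320)),((312,82),(316,550)))])
print([np.linalg.norm(f(*a)-f(*b)).round(1) for a,b in(((195,315),(437,330)),((312,207),(318,440)),((75,300),(553,320)),((312,82),(316,550)))])
t=cam("top");print(ray(t,196,233,.09),proj(t,[.4715,.156,.09]))
plan([.515,-.165,.231],135)
E
```

```text
marks_mid [471.  160.4]
mouthL [485.4 143.6]
mouthR [456.5 176.2]
mouthT [456.8 144.4]
mouthB [486.3 176.1]
colL [498.6 126.6]
colR [440.5 189.5]
colT [441.5 128.9]
colB [501.7 191.3]
72.46522587159235 165.80456662640725
[array([470.95, 159.95]), array([471.55, 160.25]), array([469.55, 158.05]), array([471.65, 160.1 ])]
[np.float64(43.5), np.float64(43.2), np.float64(85.6), np.float64(86.7)]
[0.47063081 0.15390467 0.09      ] [195.24046385 232.69999845]
[0.0658, -0.0848, -0.0001, 0.0013, -0.0014, 0.0035], [0.0657, -0.0848, -0.0001, 0.0013, -0.0014, 0.0035], [0.0657, -0.0848, -0.0001, 0.0013, -0.0014, 0.0035], [0.0657, -0.0849, -0.0001, 0.0013, -0.0014, 0.0035], [0.0657, -0.0849, -0.0001, 0.0013, -0.0014, 0.0035]
[0.0656, -0.0849, -0.0001, 0.0013, -0.0014, 0.0035],
```

>>> {"op": "step_arm", "data": {
  "series": [
    [[0.066,-0.085,0,0,0,0],[0.066,-0.085,0,0,0,0],[0.066,-0.085,0,0,0,0],[0.066,-0.085,0,0,0,0],[0.066,-0.085,0,0,0,0]]
  ]
}}

```text
time_s: 2.52
ee_pos: [0.5086, -0.1124, 0.2314]
tcp_rot: [-0.385, 0.923, 0.0, 0.0]
ft_force: [0.8, -0.1, -0.2]
finger_gap: 0.0855
finger_force: 0.0
```

>>> {"op": "step_arm", "data": {
  "series": [
    [[0.065,-0.085,0,0,0,0],[0,0,0,0,0,0],[0,0,0,0,0,0]]
  ]
}}

```text
time_s: 2.9
ee_pos: [0.5158, -0.1638, 0.2311]
tcp_rot: [-0.385, 0.923, 0.0, -0.0]
ft_force: [0.3, 0.2, 0.9]
finger_gap: 0.0855
finger_force: 0.0
```

```bash
python3 - <<'E'
from h import *
s=ctrl.observe();print(s["time_s"],s["ee_pos"],s["tcp_rot"],s["q"])
im=ctrl.read_camera("wrist")[...,::-1];cv2.imwrite("pics/w2.png",im)
import json;json.dump({k:np.array(s[k]).tolist() for k in("ee_pos","tcp_rot")},open("w2.json","w"))
E
```

```text
2.9 [ 0.51582063 -0.16382293  0.23110824] [-3.84663654e-01  9.23056682e-01  4.67564475e-04 -1.31983684e-04] [-4.62838001e-01  2.44149853e-01  1.28256299e-03  1.32880899e+00
  4.12108722e-04 -1.25252510e+00]
```

View pics/w2.png

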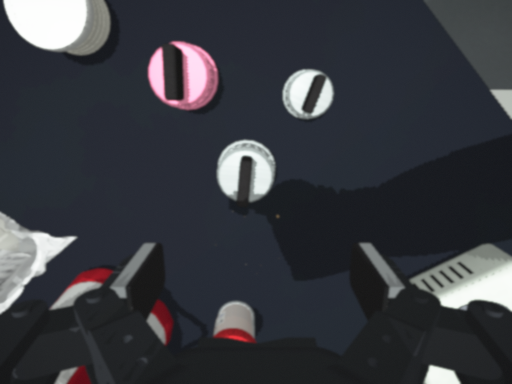

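The wrist view shows the larger steel cup at (246,171), its bar running from (247,157) to (243,205). The pink cup is at (182,75) and the small one at (308,93).

```bash
python3 - <<'E'
from h import *
im=cv2.imread("pics/w2.png")
c=im[135:217,205:287];c=cv2.resize(c,(590,590),interpolation=2);c=np.clip(c.astype(float)*1.6+15,0,255).astype(np.uint8)
cv2.imwrite("pics/c3.png",c)
E
```

```text
(no output)
```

View pics/c3.png

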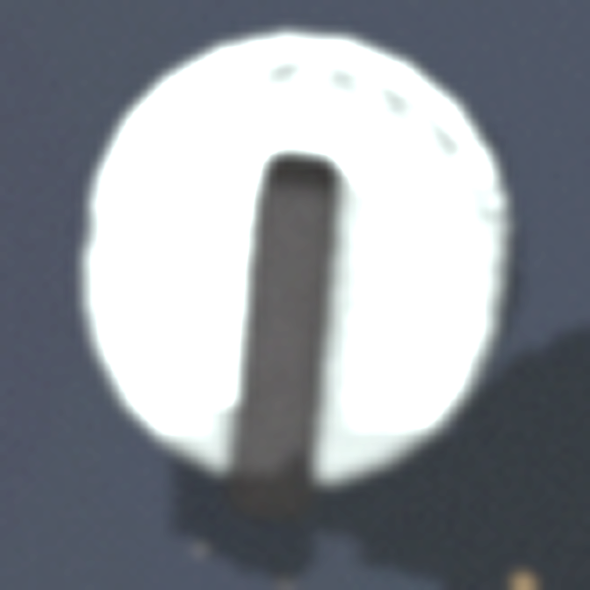

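The crop shows the bar's top face from about (301,187) to (273,510) in crop pixels.

```bash
python3 - <<'E'
from h import *
import json
s=json.load(open("w2.json"));c=cam("wrist",s)
f=lambda x,y,z:ray(c,205+(x+.5)/7.195-.5,135+(y+.5)/7.195-.5,z)[:2]*1e3
a,b=f(301,187,.09),f(273,508,.09);d=a-b
print(a,b,(a+b)/2,np.linalg.norm(d),np.degrees(np.arctan2(d[1],d[0])))
print("w",np.linalg.norm(f(250,345,.09)-f(325,345,.09)))
l,r=f(85,270,.06),f(503,270,.06);print((l+r)/2,np.linalg.norm(l-r))
t=cam("top");print(proj(t,[*((a+b)/2e3),.09]))
E
```

```text
[ 510.59016443 -183.63876994] [ 543.92285576 -155.86459766] [ 527.25651009 -169.7516838 ] 43.387474655668754 -140.19754386925277
w 9.744654959253815
[ 524.6184787  -172.53567016] 59.465353343942084
[312.5375072  210.04461186]
```

```bash
python3 - <<'E'
from h import *
import json
s=json.load(open("w2.json"));c=cam("wrist",s)
f=lambda x,y,z:ray(c,205+(x+.5)/7.195-.5,135+(y+.5)/7.195-.5,z)[:2]*1e3
u=np.array([np.cos(np.radians(39.8)),np.sin(np.radians(39.8))])
print(f(273,489,.06)-30*u, f(294,32,.0172)+33*u)
print(Ro.from_quat(s["tcp_rot"]).as_matrix())
plan([.527,-.170,.110],129.8)
plan([.527,-.170,.064],129.8,dict(ee_pos=[.527,-.17,.11],tcp_rot=Ro.from_euler('x',0).as_quat() if 0 else s["tcp_rot"]),1)
E
```

```text
[ 527.10755755 -170.81598444] [ 530.8821424  -172.42653137]
[[-7.04067712e-01 -7.10132588e-01 -6.03366962e-04]
 [-7.10132835e-01  7.04067310e-01  7.61638372e-04]
 [-1.16053275e-04  9.64715677e-04 -9.99999528e-01]]
[-0.0021, -0.0084, 0.0808, 0.0023, 0.0004, 0.3204], [-0.0024, -0.0083, 0.0808, 0.0023, 0.0004, 0.3204], [-0.0026, -0.0082, 0.0808, 0.0023, 0.0004, 0.3204], 
[0.0, -0.0001, 0.092, 0.0097, 0.0007, 0.9505],
```

>>> {"op": "step_arm", "data": {
  "series": [
    [[-0.002,-0.008,0.08,0,0,0.32],[-0.002,-0.008,0.08,0,0,0.32],[-0.003,-0.008,0.08,0,0,0.32],[0,0,0,0,0,0]]
  ],
  "grip": 60
}}

```text
time_s: 3.45
ee_pos: [0.5255, -0.1689, 0.1094]
tcp_rot: [-0.341, 0.94, 0.002, -0.002]
ft_force: [-0.1, 0.7, 0.6]
finger_gap: 0.0603
finger_force: 0.0
```

```bash
python3 - <<'E'
from h import *
plan([.527,-.170,.064],129.8,n=2)
s=ctrl.observe();print(s["ee_pos"],s["finger_gap"])
im=ctrl.read_camera("wrist")[...,::-1];cv2.imwrite("pics/w3.png",im)
E
```

```text
[-0.0005, -0.002, 0.0453, 0.0232, -0.0094, 0.0077], [-0.0005, -0.0019, 0.0454, 0.0232, -0.0094, 0.0077], 
[ 0.52551027 -0.16885388  0.10935649] 0.06034198963990141
```

View pics/w3.png

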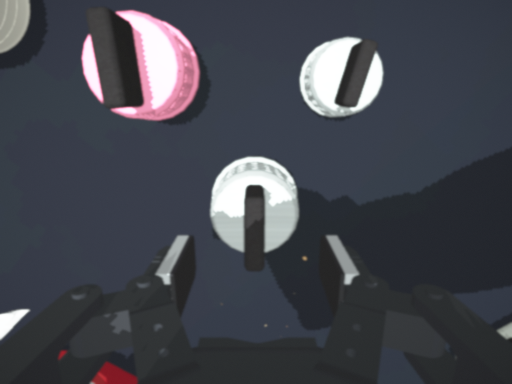

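The bar stands upright in the picture at column 255, midway between the fingertips (185 and 330), so it is aligned. I descend and grip.

>>> {"op": "step_arm", "data": {
  "series": [
    [[-0.0005,-0.002,0.045,0.02,0,0],[-0.0005,-0.002,0.045,0.02,0,0],[0,0,0,0,0,0],[0,0,0,0,0,0]]
  ]
}}

```text
time_s: 4.0
ee_pos: [0.5294, -0.1724, 0.0683]
tcp_rot: [-0.341, 0.94, -0.003, 0.002]
ft_force: [-0.8, -0.0, -0.4]
finger_gap: 0.0601
finger_force: 0.0
```

>>> {"op": "step_arm", "data": {
  "series": [
    [[0,0,0,0,0,0],[0,0,0,0,0,0],[0,0,0,0,0,0],[0,0,0,0,0,0],[0,0,0,0,0,0]]
  ],
  "grip": 0,
  "squeeze": 100
}}

```text
time_s: 4.62
ee_pos: [0.5283, -0.172, 0.0668]
tcp_rot: [-0.34, 0.94, -0.002, 0.001]
ft_force: [-2.5, 2.3, 6.5]
finger_gap: 0.0101
finger_force: 97.7
```

```bash
python3 - <<'E'
from h import *
s=ctrl.observe();print(s["time_s"],s["ee_pos"],s["tcp_rot"],s["ft_force"],s["torque"],s["finger_gap"],s["finger_force"])
E
```

```text
4.625 [ 0.52828189 -0.17195226  0.0667852 ] [-3.40261037e-01  9.40329484e-01 -1.52893975e-03  7.42078872e-04] [-2.50294756  2.33219498  6.5098502 ] [ 0.65897636  0.63190248 -0.00793824] 0.010138126411109068 97.71884322166443
```

>>> {"op": "step_arm", "data": {
  "series": [
    [[0,0,-0.05,0,0,0],[0,0,-0.1,0,0,0],[0,0,-0.12,0,0,0],[0,0,0,0,0,0]]
  ]
}}

```text
time_s: 5.12
ee_pos: [0.5297, -0.1727, 0.2053]
tcp_rot: [-0.34, 0.94, -0.004, 0.003]
ft_force: [0.3, 0.1, -5.9]
finger_gap: 0.0099
finger_force: 98.6
```

```bash
python3 - <<'E'
from h import *
s=ctrl.observe();print(s["time_s"],s["ee_pos"],Ro.from_quat(s["tcp_rot"]).as_matrix().round(4),s["ft_force"],s["torque"],s["finger_gap"],s["finger_force"])
plan([.471,.160,.205],75.8)
E
```

```text
5.125 [ 0.52973698 -0.17274191  0.20532947] [[-0.7685 -0.6397  0.0089]
 [-0.6398  0.7685 -0.0063]
 [-0.0028 -0.0105 -0.9999]] [ 0.26999137  0.13390502 -5.9317514 ] [-0.06247611 -0.00711072 -0.00408393] 0.009854201169995516 98.58227491378784
[-0.0335, 0.0587, -0.0005, -0.0084, 0.0075, 0.942], [-0.0279, 0.0616, -0.0004, -0.0084, 0.0075, 0.942], [-0.022, 0.0639, -0.0004, -0.0084, 0.0075, 0.942], [-0.0159, 0.0657, -0.0004, -0.0084, 0.0075, 0.942], [-0.0096, 0.0669, -0.0003, -0.0084, 0.0075, 0.942]
[-0.0033, 0.0675, -0.0003, -0.0084, 0.0075, 0.942], [0.0031, 0.0675, -0.0002, -0.0084, 0.0075, 0.942], [0.0094, 0.0669, -0.0001, -0.0084, 0.0075, 0.942], [0.0157, 0.0657, -0.0001, -0.0084, 0.0075, 0.942], [0.0218, 0.064, -0.0, -0.0084, 0.0075, 0.942]
```

>>> {"op": "step_arm", "data": {
  "series": [
    [[-0.034,0.059,0,-0.008,0.007,0.94],[-0.028,0.062,0,-0.008,0.007,0.94],[-0.022,0.064,0,-0.008,0.007,0.94],[-0.016,0.066,0,-0.008,0.007,0.94],[-0.01,0.067,0,-0.008,0.007,0.94]]
  ]
}}

```text
time_s: 5.75
ee_pos: [0.4978, -0.0036, 0.199]
tcp_rot: [-0.11, 0.994, 0.0, -0.003]
ft_force: [0.6, 0.1, -5.1]
finger_gap: 0.0099
finger_force: 98.7
```

```bash
python3 - <<'E'
from h import *
s=ctrl.observe();print(s["time_s"],s["ee_pos"],s["ft_force"],s["torque"],s["finger_gap"],s["finger_force"])
plan([.558,.138,.205],75.8)
E
```

```text
5.75 [ 0.49775988 -0.00364816  0.19897514] [ 0.59278064  0.0749048  -5.08500952] [ 0.03580703 -0.06692903 -0.00213553] 0.00990113548278803 98.71286630630493
[-0.0359, 0.05, -0.0026, -0.0011, -0.0109, 0.9375], [-0.0311, 0.0531, -0.0025, -0.0011, -0.0109, 0.9375], [-0.026, 0.0558, -0.0025, -0.0011, -0.0109, 0.9375], [-0.0206, 0.058, -0.0025, -0.0011, -0.0109, 0.9375], [-0.0151, 0.0597, -0.0024, -0.0011, -0.0109, 0.9375]
```

>>> {"op": "step_arm", "data": {
  "series": [
    [[-0.036,0.05,-0.003,0,-0.01,0.94],[-0.031,0.053,-0.003,0,-0.01,0.94],[-0.026,0.056,-0.003,0,-0.01,0.94],[-0.02,0.058,-0.002,0,-0.01,0.94],[-0.015,0.06,-0.002,0,-0.01,0.94]]
  ]
}}

```text
time_s: 6.38
ee_pos: [0.5579, 0.1381, 0.2051]
tcp_rot: [0.124, 0.992, -0.001, -0.0]
ft_force: [0.0, -0.2, -5.1]
finger_gap: 0.0099
finger_force: 98.7
```

>>> {"op": "step_arm", "data": {
  "series": [
    [[0,0,0,0,0,0],[0,0,0,0,0,0],[0,0,0,0,0,0]]
  ]
}}

```text
time_s: 6.75
ee_pos: [0.558, 0.1365, 0.2066]
tcp_rot: [0.123, 0.992, -0.001, 0.001]
ft_force: [-0.2, -0.1, -4.8]
finger_gap: 0.0098
finger_force: 98.8
```

```bash
python3 - <<'E'
from h import *
s=ctrl.observe();print(s["time_s"],s["ee_pos"],Ro.from_quat(s["tcp_rot"]).as_matrix().round(4),s["ft_force"],s["torque"])
im=ctrl.read_camera("wrist")[...,::-1];cv2.imwrite("pics/w4.png",im)
import json;json.dump({k:np.array(s[k]).tolist() for k in("ee_pos","tcp_rot")},open("w4.json","w"))
cv2.imwrite("pics/w4b.png",cv2.resize(im,(800,600),interpolation=2))
print(proj(cam("wrist",s),[.4713,.16,.09]))
E
```

```text
6.75 [0.55799137 0.13648882 0.20663026] [[-0.9699  0.2436  0.0015]
 [ 0.2436  0.9699 -0.0014]
 [-0.0018 -0.001  -1.    ]] [-0.16235745 -0.08899903 -4.76236531] [-0.00378767  0.02477177  0.03094087]
[260.94347861  73.24925798]
```

View pics/w4b.png

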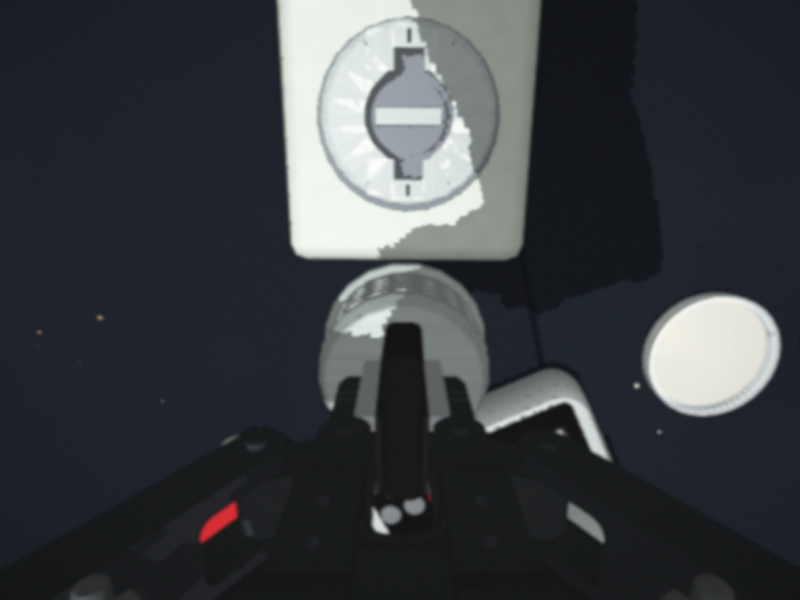

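The mouth centre is at (408.5,113) in the enlarged view, which is raw (261.3,72). The forecast from the first view was (260.9,73.2), so the mill position is confirmed. The slots and the bar are both vertical in the picture, so they are aligned.

```bash
python3 - <<'E'
from h import *
import json
s=json.load(open("w4.json"));c=cam("wrist",s);R=Ro.from_quat(s["tcp_rot"]).as_matrix();p=np.array(s["ee_pos"])
r=lambda x:(x+.5)*.64-.5
for n,(u,v,z) in dict(barend=(403,326,.2298),mid=(408.5,113,.09),m1=(409,36,.09),m2=(408,190,.09),discL=(320,365,.2),discR=(489,365,.2)).items():
    X=ray(c,r(u),r(v),z);print(n,X.round(4),(R.T@(X-p)).round(4))
plan([.471,.160,.205],75.8)
E
```

```text
barend [0.5298 0.1427 0.2298] [ 0.0289 -0.0009 -0.0232]
mid [0.4706 0.1604 0.09  ] [0.0908 0.002  0.1165]
m1 [0.4373 0.1689 0.09  ] [0.1252 0.0021 0.1164]
m2 [0.5068 0.1512 0.09  ] [0.0534 0.0019 0.1165]
discL [0.5468 0.1101 0.2   ] [ 0.0044 -0.0283  0.0067]
discR [0.5604 0.1644 0.2   ] [0.0045 0.0277 0.0066]
[0.0902, 0.0016, 0.0017, -0.0039, 0.0112, 0.0076], [0.0902, 0.0015, 0.0018, -0.0039, 0.0112, 0.0076],
```

```bash
python3 - <<'E'
from h import *
import json
s=json.load(open("w4.json"));c=cam("wrist",s);R=Ro.from_quat(s["tcp_rot"]).as_matrix();p=np.array(s["ee_pos"])
g=cv2.imread("pics/w4.png",0)
print(g[196:245,256:260].mean(1).round().astype(int).tolist())
for v in range(202,222,3):print(v,[(R.T@(ray(c,258,v,z)-p))[0].round(4) for z in(.1998,.2298)])
# top limb of the body/flange
print(g[160:200,256:260].mean(1).round().astype(int).tolist())
for v in(168,170,172):print(v,(R.T@(ray(c,258,v,.157)-p))[0].round(4))
E
```

```text
[118, 122, 124, 125, 125, 125, 125, 125, 122, 106, 69, 32, 20, 20, 20, 19, 19, 20, 20, 20, 20, 20, 20, 20, 20, 20, 20, 20, 20, 20, 21, 21, 22, 23, 24, 25, 25, 26, 26, 25, 26, 25, 26, 25, 25, 26, 26, 26, 25]
202 [np.float64(0.0216), np.float64(0.0316)]
205 [np.float64(0.02), np.float64(0.0303)]
208 [np.float64(0.0184), np.float64(0.0291)]
211 [np.float64(0.0167), np.float64(0.0278)]
214 [np.float64(0.0151), np.float64(0.0265)]
217 [np.float64(0.0135), np.float64(0.0252)]
220 [np.float64(0.0118), np.float64(0.0238)]
[136, 133, 130, 126, 118, 97, 63, 51, 84, 131, 172, 194, 195, 176, 138, 107, 101, 102, 102, 104, 100, 100, 104, 105, 127, 145, 125, 106, 117, 126, 126, 116, 110, 108, 110, 114, 118, 122, 124, 125]
168 0.0296
170 0.0284
172 0.0271
```

>>> {"op": "step_arm", "data": {
  "series": [
    [[0.091,0.002,0,-0.004,0.01,0],[0.091,0.002,0,-0.004,0.01,0],[0,0,0.04,0,0,0],[0,0,0.04,0,0,0],[0,0,0,0,0,0]]
  ]
}}

```text
time_s: 7.42
ee_pos: [0.4697, 0.1607, 0.1662]
tcp_rot: [0.123, 0.992, -0.0, -0.001]
ft_force: [-0.0, 0.6, -5.7]
finger_gap: 0.0098
finger_force: 98.8
```

>>> {"op": "step_arm", "data": {
  "series": [
    [[0,0,0,0,0,0],[0,0,0,0,0,0]]
  ]
}}

```text
time_s: 7.68
ee_pos: [0.4712, 0.1612, 0.1678]
tcp_rot: [0.123, 0.992, 0.0, 0.001]
ft_force: [-0.4, -0.3, -6.4]
finger_gap: 0.01
finger_force: 98.8
```

```bash
python3 - <<'E'
from h import *
s=ctrl.observe();print(s["time_s"],s["ee_pos"],Ro.from_quat(s["tcp_rot"]).as_matrix().round(4),s["ft_force"],s["torque"])
c=cam("wrist",s);R=Ro.from_quat(s["tcp_rot"]).as_matrix()
im=ctrl.read_camera("wrist")[...,::-1];cv2.imwrite("pics/w5.png",im)
t=ctrl.read_camera("side")[...,::-1];cv2.imwrite("pics/s5.png",t)
A=im[90:290,140:380];u,v=proj(cam("side"),[.471,.16,.11]).astype(int);B=t[v-40:v+40,u-32:u+32]
cv2.imwrite("pics/c5.png",np.hstack([cv2.resize(A,(480,400),interpolation=2),cv2.resize(B,(320,400),interpolation=2)]));print(u,v)
E
```

```text
7.675 [0.47121873 0.16120139 0.16780127] [[-9.699e-01  2.436e-01  2.200e-03]
 [ 2.436e-01  9.699e-01  4.000e-04]
 [-2.000e-03  9.000e-04 -1.000e+00]] [-0.40388901 -0.28744931 -6.39460809] [ 0.00637911 -0.00910758  0.0344575 ]
205 166
```

View pics/c5.png

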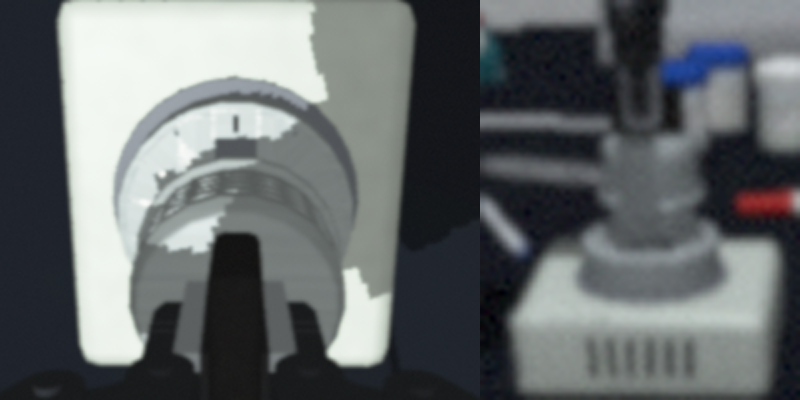

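The picture shows the cup over the mouth, its bar at column 238 and the slot mark at 236 (enlarged crop), upright in the side view. I lower it in small steps.

>>> {"op": "step_arm", "data": {
  "series": [
    [[0,0,0.01,0,0,0],[0,0,0.01,0,0,0],[0,0,0.008,0,0,0],[0,0,0.006,0,0,0],[0,0,0,0,0,0]]
  ],
  "squeeze": 120
}}

```text
time_s: 8.4
ee_pos: [0.4706, 0.1613, 0.1497]
tcp_rot: [0.123, 0.992, 0.0, 0.0]
ft_force: [-0.0, -0.0, -5.1]
finger_gap: 0.0096
finger_force: 120.8
```

>>> {"op": "step_arm", "data": {
  "series": [
    [[0,0,0,0,0,0],[0,0,0,0,0,0]]
  ]
}}

```text
time_s: 8.65
ee_pos: [0.4708, 0.1613, 0.1502]
tcp_rot: [0.123, 0.992, 0.0, 0.001]
ft_force: [0.2, 0.1, -4.7]
finger_gap: 0.0094
finger_force: 120.8
```

Underside is at about 83 mm with no contact force, so the cup is in the mouth. I press it home.

>>> {"op": "step_arm", "data": {
  "series": [
    [[0,0,0.006,0,0,0],[0,0,0.006,0,0,0],[0,0,0.006,0,0,0],[0,0,0,0,0,0],[0,0,0,0,0,0]]
  ]
}}

```text
time_s: 9.28
ee_pos: [0.4709, 0.1613, 0.1412]
tcp_rot: [0.123, 0.992, 0.0, 0.001]
ft_force: [0.0, 0.8, 1.5]
finger_gap: 0.0096
finger_force: 127.0
```

>>> {"op": "step_arm", "data": {
  "series": [
    [[0,0,0.003,0,0,0],[0,0,0.002,0,0,0],[0,0,0,0,0,0],[0,0,0,0,0,0]]
  ]
}}

```text
time_s: 9.78
ee_pos: [0.4714, 0.1615, 0.1394]
tcp_rot: [0.123, 0.992, 0.001, 0.002]
ft_force: [0.1, -0.5, 7.6]
finger_gap: 0.0093
finger_force: 129.2
```

>>> {"op": "step_arm", "data": {
  "series": [
    [[0,0,0.002,0,0,0],[0,0,0,0,0,0.5],[0,0,0,0,0,0.8],[0,0,0,0,0,0.8],[0,0,0,0,0,0.8]]
  ]
}}

```text
time_s: 10.4
ee_pos: [0.4707, 0.1618, 0.1392]
tcp_rot: [0.266, 0.964, 0.001, 0.001]
ft_force: [-6.5, 0.8, 20.0]
finger_gap: 0.0096
finger_force: 127.4
```

```bash
cat > st.py <<'E'
from h import *
s=ctrl.observe();R=Ro.from_quat(s["tcp_rot"]).as_matrix();print(s["time_s"],s["ee_pos"].round(4),"yaw",np.degrees(np.arctan2(R[1,1],R[0,1])),R[:2,2],s["ft_force"],s["torque"],s["finger_force"],s["q"][5])
E
python3 st.py
```

```text
10.4 [0.4707 0.1618 0.1392] yaw 59.1919800802789 [0.00263214 0.00144165] [-6.48507975  0.79508371 19.95089566] [-0.75267662  0.55232256  0.46354711] 127.39399194717407 0.6994638177789535
```

>>> {"op": "step_arm", "data": {
  "series": [
    [[0,0,0,0,0,0.8],[0,0,0,0,0,0.8],[0,0,0,0,0,0.8],[0,0,0,0,0,0.8],[0,0,0,0,0,0.8]]
  ]
}}

```text
time_s: 11.02
ee_pos: [0.4705, 0.1621, 0.1391]
tcp_rot: [0.452, 0.892, 0.001, 0.001]
ft_force: [-7.0, 3.2, 19.9]
finger_gap: 0.0094
finger_force: 129.4
```

```bash
python3 st.py
```

```text
11.025 [0.4705 0.1621 0.1391] yaw 36.292568164361704 [0.00226167 0.00191763] [-6.99475611  3.2249272  19.85898484] [0.61192789 1.79143813 0.76295181] 129.44050312042236 1.0994043792482808
```

>>> {"op": "step_arm", "data": {
  "series": [
    [[0,0,0,0,0,0.8],[0,0,0,0,0,0.8],[0,0,0,0,0,0.8],[0,0,0,0,0,0.8],[0,0,0,0,0,0.8]]
  ]
}}

```text
time_s: 11.65
ee_pos: [0.4709, 0.1625, 0.1392]
tcp_rot: [0.62, 0.785, 0.002, 0.0]
ft_force: [-5.5, 5.8, 19.0]
finger_gap: 0.0097
finger_force: 128.7
```

>>> {"op": "step_arm", "data": {
  "series": [
    [[0,0,0,0,0,0.8],[0,0,0,0,0,0.8],[0,0,0,0,0,0.8],[0,0,0,0,0,0],[0,0,0,0,0,0]]
  ]
}}

```text
time_s: 12.28
ee_pos: [0.4712, 0.1627, 0.1392]
tcp_rot: [0.708, 0.706, 0.002, 0.0]
ft_force: [-4.9, 6.4, 19.2]
finger_gap: 0.0096
finger_force: 128.1
```

```bash
python3 st.py
```

```text
12.275 [0.4712 0.1627 0.1392] yaw -0.20885584185097048 [0.00357292 0.00336897] [-4.89781449  6.35406472 19.18547282] [1.37002986 1.08656641 0.69342759] 128.13890933990479 1.7367835105297862
```

>>> {"op": "step_arm", "data": {
  "series": [
    [[0,0,0,0,0,0.7],[0,0,0,0,0,0.7],[0,0,0,0,0,0.7],[0,0,0,0,0,0.7],[0,0,0,0,0,0]]
  ]
}}

```text
time_s: 12.9
ee_pos: [0.4716, 0.1628, 0.1393]
tcp_rot: [0.8, 0.6, 0.003, -0.0]
ft_force: [-2.2, 5.4, 16.5]
finger_gap: 0.0094
finger_force: 127.2
```

>>> {"op": "step_arm", "data": {
  "series": [
    [[0,0,0,0,0,0],[0,0,0,0,0,0],[0,0,0,0,0,0]]
  ]
}}

```text
time_s: 13.28
ee_pos: [0.4716, 0.1628, 0.1393]
tcp_rot: [0.8, 0.6, 0.003, -0.0]
ft_force: [-2.7, 6.3, 17.0]
finger_gap: 0.0097
finger_force: 127.6
```

```bash
python3 st.py
```

```text
13.275 [0.4716 0.1628 0.1393] yaw -16.245179173034497 [0.0043966  0.00361294] [-2.67741446  6.32379661 16.99030276] [1.56697039 0.66142425 0.80731012] 127.6330018043518 2.016706111805727
```

>>> {"op": "step_arm", "data": {
  "series": [
    [[0,0,0.002,0,0,0.3],[0,0,0,0,0,0],[0,0,0,0,0,0]]
  ]
}}

```text
time_s: 13.65
ee_pos: [0.4718, 0.163, 0.1392]
tcp_rot: [0.809, 0.588, 0.003, 0.0]
ft_force: [-4.7, 6.8, 25.3]
finger_gap: 0.0094
finger_force: 128.9
```

```bash
python3 st.py; python3 - <<'E'
from h import *
a=cv2.imread("pics/w4.png",0);b=ctrl.read_camera("wrist")[...,::-1];cv2.imwrite("pics/w6.png",b);b=cv2.cvtColor(b,cv2.COLOR_BGR2GRAY)
for g in(a,b):
    for r in(212,222,232,242,255,270,290):print(r,g[r,228:290:2].tolist())
    m=[(r,*[np.flatnonzero(g[r,240:276]<40)[i]+240 for i in(0,-1)]) for r in range(212,300,8) if (g[r,240:276]<40).any()];print([tuple(map(int,x)) for x in m])
E
```

```text
13.65 [0.4718 0.163  0.1392] yaw -17.95366635873973 [0.0056279  0.00400136] [-4.70184884  6.84902008 25.3034272 ] [1.49338521 1.23668504 0.89530568] 128.8974952697754 2.0466568891081462
212 [225, 224, 224, 221, 213, 224, 226, 225, 205, 103, 24, 19, 18, 19, 19, 19, 20, 21, 18, 20, 29, 92, 121, 122, 123, 121, 121, 122, 122, 122, 121]
222 [122, 123, 122, 122, 123, 123, 124, 122, 91, 30, 20, 20, 20, 19, 20, 20, 19, 19, 20, 18, 21, 68, 118, 124, 123, 124, 124, 123, 124, 124, 124]
232 [122, 122, 112, 97, 95, 96, 95, 88, 42, 23, 24, 25, 25, 24, 24, 25, 26, 26, 26, 25, 23, 39, 83, 95, 96, 95, 99, 115, 123, 124, 124]
242 [33, 59, 91, 95, 95, 96, 94, 66, 25, 24, 25, 24, 24, 25, 26, 26, 25, 26, 26, 25, 22, 25, 71, 94, 95, 95, 95, 90, 56, 33, 32]
255 [69, 93, 96, 94, 95, 95, 79, 35, 22, 24, 24, 26, 26, 27, 25, 26, 25, 24, 26, 25, 23, 22, 35, 80, 94, 95, 95, 94, 92, 63, 35]
270 [27, 26, 30, 53, 101, 117, 71, 32, 25, 22, 25, 25, 27, 25, 27, 26, 24, 26, 25, 25, 22, 25, 33, 76, 118, 98, 49, 30, 26, 26, 26]
290 [26, 25, 26, 25, 24, 24, 27, 30, 25, 21, 24, 24, 24, 25, 25, 25, 25, 26, 25, 23, 22, 27, 3
[... 659 characters left out ...]
32, 49, 87, 95, 94, 94, 94, 74, 31, 24, 24, 25, 25, 26, 25, 25, 25, 23, 26, 25, 24, 34, 78, 94, 94, 95, 95, 87, 47, 32, 32]
255 [53, 90, 95, 95, 95, 95, 87, 45, 23, 22, 25, 25, 25, 25, 27, 26, 25, 25, 24, 25, 23, 23, 48, 88, 94, 95, 95, 95, 88, 52, 32]
270 [27, 26, 26, 42, 83, 119, 91, 37, 29, 22, 24, 27, 27, 27, 25, 26, 24, 26, 23, 25, 22, 27, 38, 97, 117, 82, 38, 28, 27, 26, 27]
290 [25, 27, 25, 27, 25, 24, 26, 30, 28, 22, 23, 24, 25, 24, 25, 26, 26, 26, 26, 25, 23, 29, 31, 25, 25, 24, 26, 26, 26, 27, 26]
[(212, 246, 266), (220, 245, 267), (228, 245, 268), (236, 244, 269), (244, 244, 270), (252, 243, 271), (260, 242, 272), (268, 242, 272), (276, 242, 272), (284, 240, 275), (292, 240, 275)]
```

```bash
python3 -c "
from rig import ctrl
print(ctrl.close_job())"
```

```text
the job is handed in; nothing more can be done
None
```

I handed the job in with the grinding cup pressed home in the mill, turned about 92° clockwise and still gripped at about 129 N. The hand-in gave no verdict, and the drive turn of roughly 1.35–1.45 rad is my estimate from the cup's turn.

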